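Set the bottle mixer going

ROBOT

A 6-joint arm with a two-finger parallel gripper is mounted at the origin on the work surface. World frame = base frame: x ahead of the robot, y to its left, z up, the work surface at z = 0. Lengths are in mm, angles in rad, forces in N, time in s.
With the tool pointing down it reaches from about 275 to 1000 mm from the base axis. Payload 8.4 kg.
Tool frame: the origin (TCP) lies on the mounting face of the last link; the fingertips stand 173 mm ahead of it and the grasp point (between the pads) lies 155 mm ahead of it; z points along the fingers, y is the line along which they close (so a half turn about z gives the same grasp; the last joint's range is limited). The gripper opens to 85 mm and grips with 20 to 120 N. Pads are 22 mm wide; open, the fingers measure 114 mm over their backs; the gripper's body (76 mm by 85 mm) begins 54 mm behind the grasp point. The pads swing forward as they close: fully open they stand 13 mm farther back than shut.
Start: joints at [1.242, 0.353, 1.633, -0, 1.155, -0.002], TCP at [200.633, 591.926, 404.681] pointing down, gripper open.
Joint ranges: [-2.63, 2.63], [-0.92, 2.1], [0.06, 2.66], [-1.3, 4.44], [0, 2.69], [-3.02, 3.02]. Speed limits (rad/s): [2.22, 2.22, 2.79, 3.14, 3.14, 3.14].

INTERFACE

Orientations are given as [roll, pitch, yaw] about the fixed x, y, z axes, in that order (R = Rz(yaw) Ry(pitch) Rx(roll)).
In Python, from rig import r gives the robot as it stands.
- The arm moves only by the tool apply_moves, never from a script. Its argument "deltas" is a list of rows, each an object with "claw": the gripper command: -1 is fully open, 1 is shut, values between are in proportion; "delta_pos": the shift along the tool's x, y, z in cm, a list of three; "yaw": the turn about the tool's z in rad. In form: [{"claw": claw, "delta_pos": [tx, ty, tz], "yaw": yaw}, ...]. A call has 1 to 8 rows; each row shifts and turns the commanded pose from where the row before left it, along the tool's axes as they then stand; what a row does not reach is not made up. A row lasts 1/8 s, in which the tool goes at most 62.5 mm and 10.7 degrees, less where a joint would pass 70% of its speed; a pose out of reach is approached as far as the arm can. A call with a gripper value outside its range is refused whole. The fingers move at their own pace and stop on an object; "grip_force" is the grip in N (left out, the last holds). Time passes only in rows, so rows that do not move let the fingers close. It gives the time, the measured TCP pose, the force, the opening and the grip force at its end, in the units of the state.
- r.sense(): the state, without advancing time (a new reading comes with each control period).
- r.grab_frame(name): name is "side" or "top"; returns a dict with "img" (480x640x3 uint8, blue, green, red), "z_map" (480x640 float32, mm along the optical axis (not along the pixel's ray), 0 where there is no reading), "fx", "fy", "cx", "cy" (pixels), "eye" and "rotation" of the camera in the world. Camera axes: x right, y up, looking along -z (the intrinsics and any distortion apply to the point x, -y, -z); pixel columns grow to the right and rows downward; lengths in mm; the calibration is good to about 2 mm. A picture is of the moment at which its call begins.
- r.sign_off(): hands the job in; it is judged then, once.
The state is a dict: "clock": time; "qpos": joint angles; "qvel": joint speeds; "joint_efforts": joint torques, N m; "eef_pos": TCP position; "tcp_rot": TCP orientation; "contact_force": force on the tool from outside, world axes, zero at the start; "wrist_torque": the same for the moment, N m; "opening": opening from 0.0 (shut) to 1.0 (fully open); "grasp_force": force on a finger pad.
Only numpy, scipy, OpenCV 4.12 (cv2) and the standard library are available. Lean on these libraries where they do the work, as an engineer would, in place of code of your own. Each camera call takes 0.05 s, during which the arm holds its last target. There are 200 camera calls.

TASK

Set the bench mixer going with the fingertips, in this order: press down the raised end of the power rocker to switch it on, press the one round key in front of the bay with the tall stoppered bottle until it is fully down (it stays down), then press the long start bar fully down, hold it there for a good second and let go. Start nothing before its turn and press neither of the other two keys. Nothing is to be picked up: leave the bottle, jar, cup, canister and lamp standing where they are.

Things in the scene. Friction and masses are not known exactly. Their poses are not given: they have to be found in the camera images.
- mixer: Low grey bench mixer, fixed; 250 (x) by 300 (y) mm, flat deck 50 mm high. Origin: centre of its underside; x to its back (away from the robot), y to its left seen from the robot, z up. On the deck: three bays in a row at x = +67 mm, y = +75, 0, -75 mm (metal collars 58 mm across, 10 mm high); a round key in front of each at x = 0, same y; two black control modules at the front.
- switch_pod: Black module with the power rocker, 66 (x) by 106 (y) by 10 mm, fixed on the deck and turned like the mixer, at mixer x = -78 mm and y = +70 or -70 mm: it may be left or right of the start module. Origin: centre of its underside, 50 mm above the table.
- start_pod: Black module with the start bar, 66 (x) by 106 (y) by 10 mm, fixed on the deck beside the switch module (in the other of the two places), turned like the mixer. Origin: centre of its underside, 50 mm above the table.
- bottle: The stoppered bottle: the tallest of the three containers, white with a narrow neck and grey cap, 38 mm across, 64 mm high, loose in one of the three bays. Origin: centre of its underside.
- jar: Squat white jar with a wide grey lid, 40 mm across, 30 mm high, loose in another bay. Origin: centre of its underside. Bystander.
- cup: Open white cup, 40 mm across the rim, 36 mm high, loose in the remaining bay. Origin: centre of its underside. Bystander.
- canister: White round canister with blue foot, 66 mm across, 114 mm high, loose on the table to the left of the mixer (about 250 mm from its centre). Origin: centre of its underside. Bystander.
- lamp: Curing lamp on a black stand with amber shield, 80 mm across at the foot, 160 mm high, loose on the table to the right of the mixer (about 260 mm from its centre). Origin: centre of its underside. Bystander.
- rocker_press (a point): Where to press the power rocker on: on top of its raised end. White V-shaped rocker, 40 (mixer x) by 64 mm (mixer y), tipping about mixer x at its middle, 24 mm to mixer -y of this point, 64 mm above the table. Off: the left (+y) end, with a thin dark rib, stands up, this point at 71 mm, the edge at 73 mm. On: the left half is level at 64 mm, the right stands up. Point moves with it.
- rocker (a joint): Tilt of the power rocker, rad: about 0 = off (left end up), 0.30 = fully on (left end down). Stays where it is left; about 2 N at the end moves it.
- start_top (a point): Centre of the top of the long start bar, white, 24 mm (mixer x) by 94 mm (mixer y), 74 mm above the table when up. Moves with the bar.
- start (a joint): Travel of the start bar, m: 0 = up, 0.006 = fully down. Sprung: it starts to move at about 2 N, is fully down at 6 N, and comes back up when released.
- bay_a (a point): Centre of the left bay, on the deck (50 mm above the table), where the container stands.
- key_a_top (a point): Centre of the top of the left key, the one in front of bay_a: white, round, 30 mm across, in a flat black surround; 64 mm above the table when up, 58 mm when down. Moves with the key.
- key_a (a joint): Travel of the left key, m: 0 = up, 0.006 = fully down. Pressed with about 2 N, it stays where it is left.
- bay_b (a point): Centre of the middle bay, on the deck (50 mm above the table), where the container stands.
- key_b_top (a point): Centre of the top of the middle key, the one in front of bay_b: white, round, 30 mm across, in a flat black surround; 64 mm above the table when up, 58 mm when down. Moves with the key.
- key_b (a joint): Travel of the middle key, m: 0 = up, 0.006 = fully down. Pressed with about 2 N, it stays where it is left.
- bay_c (a point): Centre of the right bay, on the deck (50 mm above the table), where the container stands.
- key_c_top (a point): Centre of the top of the right key, the one in front of bay_c: white, round, 30 mm across, in a flat black surround; 64 mm above the table when up, 58 mm when down. Moves with the key.
- key_c (a joint): Travel of the right key, m: 0 = up, 0.006 = fully down. Pressed with about 2 N, it stays where it is left.

How it is judged:
By the outcome, as a careful person would: the job done as asked, in the order asked, and still so for the second after the job is handed in, with the robot touching nothing.
It also fails if it takes over 38 s, if anything falls off the work surface, if the arm or the gripper's body presses on something with over 40 N, if the wrist force passes 120 N, or if a joint passes its speed limit or range.

## Working session

There is one attempt and no reset: what is moved stays moved. The work goes in short steps, Python scripts to look and compute and a tool call to move; the robot and the scene stay as the last step left them, time stands still between calls to the robot, and variables do not carry over. Pictures are saved under pics/ and viewed, at most 10 in all, crops included, and the job is handed in when it is done.

Besides the shell and the picture viewer there is one more tool, called by a JSON object that holds its "name" and its "arguments". apply_moves: Moves the arm, as the interface text tells. Its arguments: {"type":"object","properties":{"deltas":{"type":"array"},"grip_force":{"type":"number"}},"required":["deltas"]}

```bash
mkdir -p pics
python3 - <<'E'
from rig import r
import cv2,pickle
for n in("top","side"):
    f=r.grab_frame(n); cv2.imwrite(f"pics/{n}0.png",f["img"]); pickle.dump(f,open(f"{n}0.pkl","wb"))
    print(n,f["fx"],f["fy"],f["cx"],f["cy"],f["eye"],f["rotation"],[k for k in f])
s=r.sense();print(s)
E
```

```text
top 534.1150247185125 534.1150247185125 315.1770849559448 243.55049789383827 [522.03677191  36.37959255 969.97685132] [ 0.09551257 -0.02444516 -1.58459276] ['img', 'z_map', 'fx', 'fy', 'cx', 'cy', 'eye', 'rotation']
side 516.8664990508306 516.8664990508306 310.53834296634017 244.14633855497712 [499.66125773 735.99718875 656.37531867] [ 0.87818244  0.00593654 -3.04017761] ['img', 'z_map', 'fx', 'fy', 'cx', 'cy', 'eye', 'rotation']
{'clock': 0.1, 'qpos': array([ 1.24160187e+00,  3.53574221e-01,  1.63405336e+00, -3.01312899e-05,
        1.15520089e+00, -2.39931989e-03]), 'qvel': array([ 1.34152213e-03, -4.59029639e-04, -3.34414920e-03,  7.02042711e-04,
        9.95085097e-05,  3.45101234e-04]), 'joint_efforts': array([-6.62565599e-04, -6.06354046e+01, -3.42818499e+01, -5.88821808e-05,
        3.93592607e-03, -4.16819671e-05]), 'eef_pos': array([200.56723154, 591.72301942, 404.04227879]), 'tcp_rot': array([-3.14035677e+00,  2.45861435e-05,  2.81480971e+00]), 'contact_force': array([-0.09296207, -0.43454508,  0.64799862]), 'wrist_torque': array([-0.0573783 , -0.01679843, -0.04789002]), 'grasp_force': 0.0, 'opening': 0.9980604599332317}
```

View pics/top0.png

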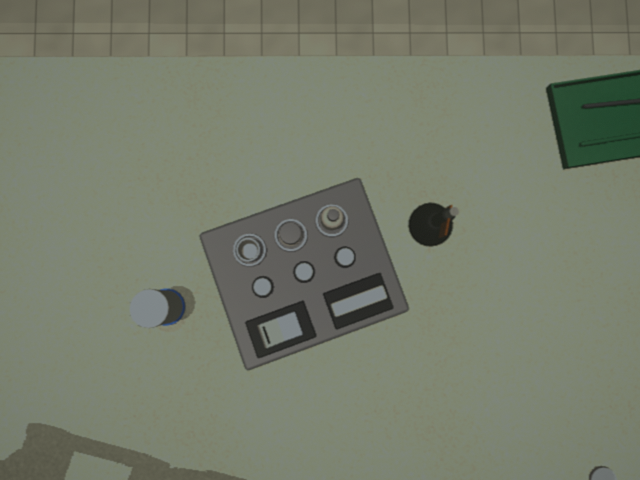

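View pics/side0.png

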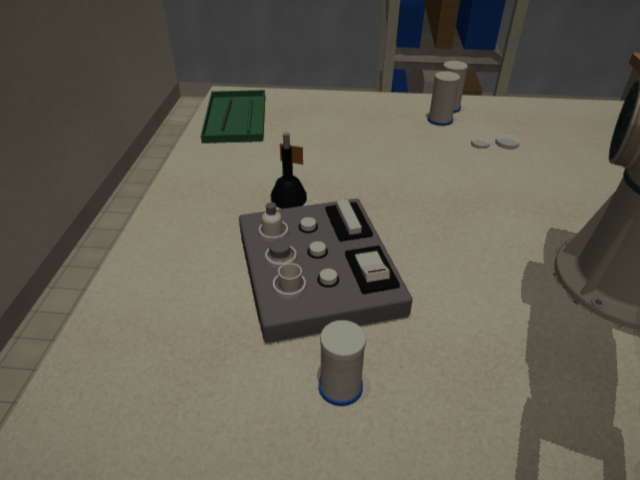

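The bottle is in the right bay at top-view pixel (332,217), so key_c at (345,257) is the target. The rocker is at about (281,330) with its rib at the left end, and the start bar is at about (359,301). I'll enlarge the view to read the pixels more closely.

Run:
```python
import cv2
i=cv2.imread("pics/top0.png")[175:375,195:415]
i=cv2.convertScaleAbs(i,alpha=1.6)
cv2.imwrite("pics/crop.png",cv2.resize(i,None,fx=3,fy=3,interpolation=cv2.INTER_CUBIC))
```

```text
(no output)
```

View pics/crop.png

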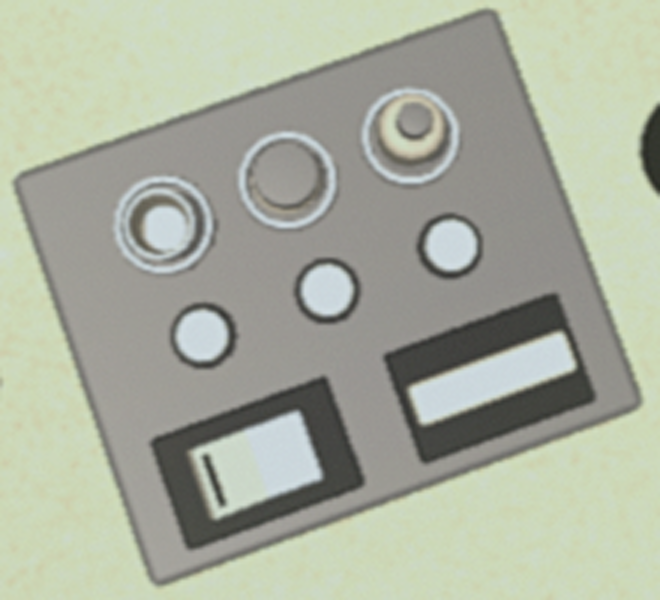

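```bash
cat > geo.py <<'E'
import numpy as np,pickle
from scipy.spatial.transform import Rotation as R
from scipy.optimize import least_squares
f=pickle.load(open("top0.pkl","rb"))
C=R.from_euler("xyz",f["rotation"]).as_matrix()
def proj(P):
    c=(np.asarray(P)-f["eye"])@C
    return np.c_[f["cx"]+f["fx"]*c[:,0]/-c[:,2], f["cy"]-f["fy"]*c[:,1]/-c[:,2]]
M=[(0,75,64),(0,0,64),(0,-75,64),(67,75,60),(67,0,60),(67,-75,60),
 (-78,-70,74),
 (-45,123,60),(-45,17,60),(-111,17,60),(-111,123,60),
 (-45,-17,60),(-45,-123,60),(-111,-123,60),(-111,-17,60)]
px=[(204,335),(327,291),(450,245),(164,224),(288,179),(411,136),(492,379),
 (153,439),(326,379),(363,486),(188,548),(386,354),(555,295),(594,401),(425,461)]
M=np.array(M,float); px=np.array(px)/3+[195,175]-1/3
def w(p,m):
    m=np.atleast_2d(m).astype(float); c,s=np.cos(p[2]),np.sin(p[2])
    return np.c_[p[0]+c*m[:,0]-s*m[:,1],p[1]+s*m[:,0]+c*m[:,1],m[:,2]]
s=least_squares(lambda p:(proj(w(p,M))-px).ravel(),[480,60,.34],loss="soft_l1"); p=s.x
if __name__=="__main__":
    print(p); print((proj(w(p,M))-px).round(1))
    # depth cross-check at keys
    for (u,v) in px[:3]:
        z=np.median(f["z_map"][int(v)-1:int(v)+3,int(u)-1:int(u)+3])
        print((f["eye"]+C@np.array([(u-f["cx"])/f["fx"]*z,-(v-f["cy"])/f["fy"]*z,-z])).round(1))
    print(w(p,[(0,-75,64),(-78,-70,74),(-78,70,64),(-78,94,71)]).round(1))
E
python3 geo.py
```

```text
[5.61646580e+02 3.28758203e+01 3.31490500e-01]
[[-0.7 -0.1]
 [ 0.2 -0.4]
 [ 0.7  0. ]
 [-0.1 -0.2]
 [ 0.   0.2]
 [ 0.1 -0.1]
 [ 0.4 -0.2]
 [-1.6  0.2]
 [ 0.  -1.3]
 [ 0.9  0.1]
 [-0.4  1.3]
 [-1.1  0.2]
 [ 0.9 -1.2]
 [ 1.4  0.1]
 [-0.9  1.5]]
[537.  102.7  64. ]
[560.9  33.2  63.7]
[586.1 -36.8  64.7]
[[586.1 -38.   64. ]
 [510.7 -58.7  74. ]
 [465.1  73.7  64. ]
 [457.3  96.4  71. ]]
```

{"name": "apply_moves", "arguments": {"deltas": [{"claw": 1,"delta_pos": [0,0,0],"yaw": 0.18},{"claw": 1,"delta_pos": [0,0,0],"yaw": 0.18},{"claw": 1,"delta_pos": [0,0,0],"yaw": 0.18},{"claw": 1,"delta_pos": [0,0,0],"yaw": 0.18},{"claw": 1,"delta_pos": [0,0,0],"yaw": 0.18},{"claw": 1,"delta_pos": [0,0,0],"yaw": 0.013},{"claw": 1,"delta_pos": [0,0,0],"yaw": 0}], "grip_force": 30}}

```text
clock: 0.98
eef_pos: [200.6, 591.9, 404.5]
tcp_rot: [-3.141, 0.0, 1.905]
contact_force: [0.4, 0.5, 0.5]
opening: 0.002
grasp_force: 0.0
```

```bash
cat > to.py <<'E'
import sys,numpy as np
from rig import r
from geo import w,p
from scipy.spatial.transform import Rotation as R
s=r.sense()
# mixer coords, tip height
t=w(p,[float(a) for a in sys.argv[1:4]])[0]+[0,0,173]
T=R.from_euler("xyz",s["tcp_rot"]).as_matrix()
print("clock",s["clock"],"tcp",s["eef_pos"].round(1),"rot",s["tcp_rot"].round(3),"want yaw",round(p[2]+np.pi/2,3),"F",s["contact_force"].round(1),"open",s["opening"])
print("delta cm",((t-s["eef_pos"])@T/10).round(2))
E
python3 to.py -78 94 130
```

```text
clock 0.975 tcp [200.6 591.9 404.5] rot [-3.141  0.     1.905] want yaw 1.902 F [0.4 0.5 0.5] open 0.0016594696183744244
delta cm [-55.23   7.98  10.16]
```

{"name": "apply_moves", "arguments": {"deltas": [{"claw": 1,"delta_pos": [-4.6,0.66,0],"yaw": 0},{"claw": 1,"delta_pos": [-4.6,0.66,0],"yaw": 0},{"claw": 1,"delta_pos": [-4.6,0.66,0],"yaw": 0},{"claw": 1,"delta_pos": [-4.6,0.66,0],"yaw": 0},{"claw": 1,"delta_pos": [-4.6,0.66,0],"yaw": 0},{"claw": 1,"delta_pos": [-4.6,0.66,0],"yaw": 0},{"claw": 1,"delta_pos": [-4.6,0.66,0],"yaw": 0},{"claw": 1,"delta_pos": [-4.6,0.66,0],"yaw": 0}]}}

```text
clock: 1.98
eef_pos: [370.6, 259.7, 404.9]
tcp_rot: [3.141, -0.0, 1.905]
contact_force: [0.0, 0.1, 0.2]
opening: -0.004
grasp_force: 0.0
```

{"name": "apply_moves", "arguments": {"deltas": [{"claw": 1,"delta_pos": [-4.6,0.66,0],"yaw": 0},{"claw": 1,"delta_pos": [-4.6,0.66,0],"yaw": 0},{"claw": 1,"delta_pos": [-4.6,0.66,0],"yaw": 0},{"claw": 1,"delta_pos": [-4.6,0.66,0],"yaw": 0},{"claw": 1,"delta_pos": [0,0,3],"yaw": 0},{"claw": 1,"delta_pos": [0,0,3],"yaw": 0},{"claw": 1,"delta_pos": [0,0,3],"yaw": 0},{"claw": 1,"delta_pos": [0,0,0],"yaw": 0}]}}

```text
clock: 2.98
eef_pos: [454.1, 95.4, 313.2]
tcp_rot: [-3.138, -0.001, 1.904]
contact_force: [0.3, -0.1, 0.2]
opening: 0.0
grasp_force: 0.0
```

```bash
python3 to.py -78 94 73
```

```text
clock 2.975 tcp [454.1  95.4 313.2] rot [-3.138e+00 -1.000e-03  1.904e+00] want yaw 1.902 F [ 0.3 -0.1  0.2] open 9.045873655999256e-05
delta cm [-0.02  0.36  6.72]
```

{"name": "apply_moves", "arguments": {"deltas": [{"claw": 1,"delta_pos": [0.1,0.3,2],"yaw": 0},{"claw": 1,"delta_pos": [0,0,2],"yaw": 0},{"claw": 1,"delta_pos": [0,0,2],"yaw": 0},{"claw": 1,"delta_pos": [0,0,0.5],"yaw": 0},{"claw": 1,"delta_pos": [0,0,0.3],"yaw": 0},{"claw": 1,"delta_pos": [0,0,0.2],"yaw": 0},{"claw": 1,"delta_pos": [0,0,0.2],"yaw": 0}]}}

```text
clock: 3.85
eef_pos: [457.8, 97.7, 243.3]
tcp_rot: [3.14, -0.0, 1.902]
contact_force: [0.2, 1.9, 1.7]
opening: 0.0
grasp_force: 1.1
```

{"name": "apply_moves", "arguments": {"deltas": [{"claw": 1,"delta_pos": [0,0,0.2],"yaw": 0},{"claw": 1,"delta_pos": [0,0,0.1],"yaw": 0},{"claw": 1,"delta_pos": [0,0,0],"yaw": 0}]}}

```text
clock: 4.22
eef_pos: [457.5, 97.5, 239.7]
tcp_rot: [3.141, 0.0, 1.902]
contact_force: [0.4, 0.6, 1.2]
opening: -0.001
grasp_force: 0.6
```

{"name": "apply_moves", "arguments": {"deltas": [{"claw": 1,"delta_pos": [0,0,0.2],"yaw": 0},{"claw": 1,"delta_pos": [0,0,0.2],"yaw": 0},{"claw": 1,"delta_pos": [0,0,0],"yaw": 0}]}}

```text
clock: 4.6
eef_pos: [457.7, 97.6, 237.1]
tcp_rot: [3.141, 0.0, 1.902]
contact_force: [-6.8, -1.0, 28.9]
opening: -0.002
grasp_force: 14.1
```

{"name": "apply_moves", "arguments": {"deltas": [{"claw": 1,"delta_pos": [0,0,-1],"yaw": 0},{"claw": 1,"delta_pos": [0,0,-2.5],"yaw": 0},{"claw": 1,"delta_pos": [0,0,-4],"yaw": 0},{"claw": 1,"delta_pos": [0,0,-4],"yaw": 0},{"claw": 1,"delta_pos": [0,0,0],"yaw": 0}]}}

```text
clock: 5.22
eef_pos: [458.2, 97.6, 353.2]
tcp_rot: [3.137, 0.001, 1.902]
contact_force: [-0.0, 0.2, -0.8]
opening: 0.002
grasp_force: 0.0
```

```bash
python3 to.py 0 -75 66
python3 - <<'E'
from rig import r
import cv2
i=r.grab_frame("side")["img"][190:330,230:420]
cv2.imwrite("pics/s1.png",cv2.resize(cv2.convertScaleAbs(i,alpha=1.4),None,fx=4,fy=4,interpolation=2))
E
```

```text
clock 5.225 tcp [458.2  97.6 353.2] rot [3.137e+00 1.000e-03 1.902e+00] want yaw 1.902 F [-0.   0.2 -0.8] open 0.002205574000829402
delta cm [-16.98   7.62  11.47]
```

View pics/s1.png

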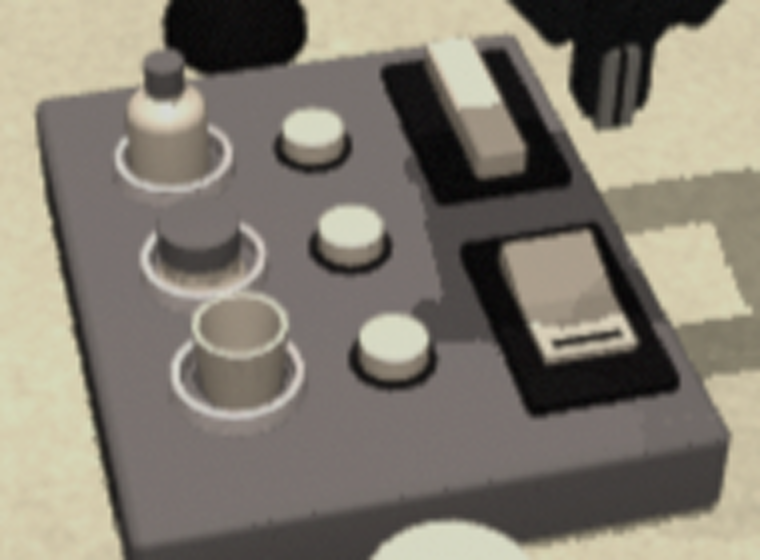

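The picture shows the rocker on: its ribbed left half, around (585,335), is down and the far half stands up. The keys and bar are still up, so key_c is next.

{"name": "apply_moves", "arguments": {"deltas": [{"claw": 1,"delta_pos": [-4.2,1.9,0],"yaw": 0},{"claw": 1,"delta_pos": [-4.2,1.9,0],"yaw": 0},{"claw": 1,"delta_pos": [-4.2,1.9,0],"yaw": 0},{"claw": 1,"delta_pos": [-4.2,1.9,0],"yaw": 0},{"claw": 1,"delta_pos": [-0.2,0,2],"yaw": 0},{"claw": 1,"delta_pos": [0,0,3],"yaw": 0},{"claw": 1,"delta_pos": [0,0,3],"yaw": 0},{"claw": 1,"delta_pos": [0,0,0],"yaw": 0}]}}

```text
clock: 6.28
eef_pos: [582.8, -38.5, 267.1]
tcp_rot: [-3.135, -0.003, 1.902]
contact_force: [-0.0, 0.4, 0.8]
opening: 0.001
grasp_force: 0.0
```

```bash
python3 to.py 0 -75 58
```

```text
clock 6.275 tcp [582.8 -38.5 267.1] rot [-3.135e+00 -3.000e-03  1.902e+00] want yaw 1.902 F [-0.   0.4  0.8] open 0.0013833462798691235
delta cm [-0.07  0.35  3.6 ]
```

{"name": "apply_moves", "arguments": {"deltas": [{"claw": 1,"delta_pos": [0,0.1,1],"yaw": 0},{"claw": 1,"delta_pos": [0,0,1],"yaw": 0},{"claw": 1,"delta_pos": [0,0,0.4],"yaw": 0},{"claw": 1,"delta_pos": [0,0,0],"yaw": 0}]}}

```text
clock: 6.78
eef_pos: [585.5, -38.2, 246.7]
tcp_rot: [-3.141, -0.0, 1.902]
contact_force: [0.0, -0.7, 1.0]
opening: -0.001
grasp_force: 0.0
```

```bash
python3 to.py 0 -75 58
```

```text
clock 6.775 tcp [585.5 -38.2 246.7] rot [-3.141 -0.     1.902] want yaw 1.902 F [ 0.  -0.7  1. ] open -0.0011802415692109408
delta cm [-0.01  0.06  1.57]
```

{"name": "apply_moves", "arguments": {"deltas": [{"claw": 1,"delta_pos": [0,0,0.3],"yaw": 0},{"claw": 1,"delta_pos": [0,0,0.3],"yaw": 0},{"claw": 1,"delta_pos": [0,0,0.3],"yaw": 0},{"claw": 1,"delta_pos": [0,0,0.3],"yaw": 0},{"claw": 1,"delta_pos": [0,0,0],"yaw": 0}]}}

```text
clock: 7.4
eef_pos: [585.5, -38.2, 234.5]
tcp_rot: [-3.141, -0.0, 1.902]
contact_force: [-0.6, -0.2, -0.3]
opening: 0.003
grasp_force: 0.0
```

{"name": "apply_moves", "arguments": {"deltas": [{"claw": 1,"delta_pos": [0,0,0.2],"yaw": 0},{"claw": 1,"delta_pos": [0,0,0.2],"yaw": 0},{"claw": 1,"delta_pos": [0,0,0],"yaw": 0}]}}

```text
clock: 7.78
eef_pos: [585.6, -38.2, 231.3]
tcp_rot: [3.141, 0.0, 1.902]
contact_force: [-2.6, 0.2, 9.0]
opening: -0.0
grasp_force: 4.5
```

{"name": "apply_moves", "arguments": {"deltas": [{"claw": 1,"delta_pos": [0,0,0.15],"yaw": 0},{"claw": 1,"delta_pos": [0,0,0],"yaw": 0}]}}

```text
clock: 8.02
eef_pos: [585.6, -38.2, 231.0]
tcp_rot: [3.141, 0.0, 1.902]
contact_force: [-6.4, 1.3, 23.1]
opening: -0.0
grasp_force: 11.3
```

{"name": "apply_moves", "arguments": {"deltas": [{"claw": 1,"delta_pos": [0,0,-1],"yaw": 0},{"claw": 1,"delta_pos": [0,0,-3],"yaw": 0},{"claw": 1,"delta_pos": [0,0,-3],"yaw": 0},{"claw": 1,"delta_pos": [0,-2,0],"yaw": 0},{"claw": 1,"delta_pos": [0,-3,0],"yaw": 0},{"claw": 1,"delta_pos": [0.5,-2.8,0],"yaw": 0},{"claw": 1,"delta_pos": [0,0,0],"yaw": 0},{"claw": 1,"delta_pos": [0,0,0],"yaw": 0}]}}

```text
clock: 9.02
eef_pos: [510.8, -58.8, 299.5]
tcp_rot: [3.14, 0.001, 1.902]
contact_force: [0.3, 0.3, -0.1]
opening: 0.001
grasp_force: 0.0
```

```bash
python3 to.py -78 -70 74
python3 - <<'E'
from rig import r
import cv2
i=r.grab_frame("side")["img"][190:330,230:420]
cv2.imwrite("pics/s2.png",cv2.resize(cv2.convertScaleAbs(i,alpha=1.4),None,fx=4,fy=4,interpolation=2))
E
```

```text
clock 9.025 tcp [510.8 -58.8 299.5] rot [3.140e+00 1.000e-03 1.902e+00] want yaw 1.902 F [ 0.3  0.3 -0.1] open 0.0005788168824463085
delta cm [ 0.02 -0.01  5.25]
```

View pics/s2.png

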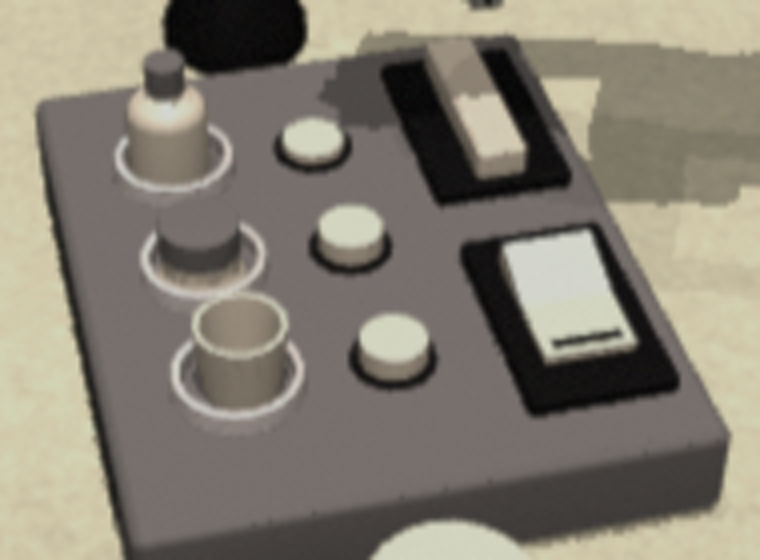

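Key_c, at (313,142), is now down and the rocker is still on. The start bar is next.

{"name": "apply_moves", "arguments": {"deltas": [{"claw": 1,"delta_pos": [0,0,2],"yaw": 0},{"claw": 1,"delta_pos": [0,0,2],"yaw": 0},{"claw": 1,"delta_pos": [0,0,0.8],"yaw": 0},{"claw": 1,"delta_pos": [0,0,0.3],"yaw": 0},{"claw": 1,"delta_pos": [0,0,0.3],"yaw": 0},{"claw": 1,"delta_pos": [0,0,0.3],"yaw": 0},{"claw": 1,"delta_pos": [0,0,0.2],"yaw": 0},{"claw": 1,"delta_pos": [0,0,0],"yaw": 0}]}}

```text
clock: 10.07
eef_pos: [510.5, -58.8, 241.3]
tcp_rot: [3.14, 0.0, 1.902]
contact_force: [-3.6, 2.1, 13.2]
opening: 0.004
grasp_force: 7.0
```

{"name": "apply_moves", "arguments": {"deltas": [{"claw": 1,"delta_pos": [0,0,0.1],"yaw": 0},{"claw": 1,"delta_pos": [0,0,0],"yaw": 0},{"claw": 1,"delta_pos": [0,0,0],"yaw": 0},{"claw": 1,"delta_pos": [0,0,0],"yaw": 0},{"claw": 1,"delta_pos": [0,0,0],"yaw": 0},{"claw": 1,"delta_pos": [0,0,0],"yaw": 0},{"claw": 1,"delta_pos": [0,0,0],"yaw": 0},{"claw": 1,"delta_pos": [0,0,0],"yaw": 0}]}}

```text
clock: 11.08
eef_pos: [510.4, -58.8, 241.1]
tcp_rot: [3.14, 0.0, 1.902]
contact_force: [-6.8, 1.7, 25.2]
opening: 0.001
grasp_force: 12.8
```

{"name": "apply_moves", "arguments": {"deltas": [{"claw": 1,"delta_pos": [0,0,0],"yaw": 0},{"claw": 1,"delta_pos": [0,0,0],"yaw": 0},{"claw": 1,"delta_pos": [0,0,0],"yaw": 0},{"claw": 1,"delta_pos": [0,0,0],"yaw": 0}]}}

```text
clock: 11.58
eef_pos: [510.5, -58.8, 241.2]
tcp_rot: [3.14, 0.0, 1.902]
contact_force: [-7.3, 2.4, 25.9]
opening: 0.002
grasp_force: 12.8
```

{"name": "apply_moves", "arguments": {"deltas": [{"claw": 1,"delta_pos": [0,0,-1],"yaw": 0},{"claw": 1,"delta_pos": [0,0,-3],"yaw": 0},{"claw": 1,"delta_pos": [0,0,-4],"yaw": 0},{"claw": 1,"delta_pos": [0,0,-4],"yaw": 0},{"claw": 1,"delta_pos": [0,0,0],"yaw": 0},{"claw": 1,"delta_pos": [0,0,0],"yaw": 0}]}}

```text
clock: 12.32
eef_pos: [509.8, -58.8, 358.8]
tcp_rot: [-3.141, -0.0, 1.902]
contact_force: [-0.4, -0.0, 0.3]
opening: -0.001
grasp_force: 0.0
```

Run:
```python
from rig import r
import cv2
i=r.grab_frame("side")["img"][190:330,230:420]
cv2.imwrite("pics/s3.png",cv2.resize(cv2.convertScaleAbs(i,alpha=1.4),None,fx=4,fy=4,interpolation=2))
```

```text
(no output)
```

View pics/s3.png

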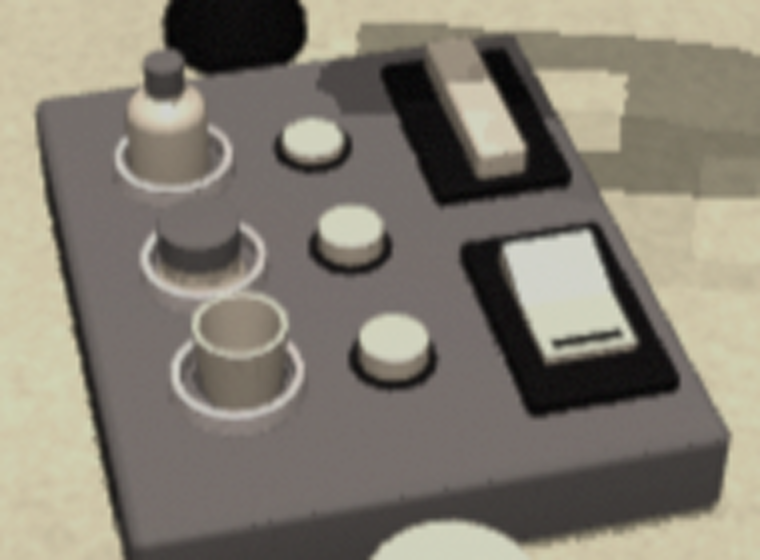

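The rocker is on at (570,295), key_c is down at (313,142), the bar is back up at (475,110), and the containers haven't moved.

```bash
python3 -c "
from rig import r
print(r.sign_off())"
```

```text
the job is handed in; nothing more can be done
None
```

I switched the power rocker on, pressed the right-hand key in front of the bottle fully down, then held the start bar fully down for about 1.5 s and released it. The other two keys and everything else were left untouched, and the job was handed in at about 12 s.

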